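Take the nested caddy apart for the spare staples

ROBOT

A 6-joint arm with a two-finger parallel gripper is mounted at the origin on a cart in front of the work surface, level with it; the furniture and walls round the work are solid. World frame = base frame: x ahead of the robot, y to its left, z up, the work surface at z = 0. Lengths are in mm, angles in rad, forces in N, time in s.
With the tool pointing down it reaches from about 350 to 875 mm from the base axis. Payload 4.2 kg.
Tool frame: the origin (TCP) lies midway between the tips of the shut fingers; the grasp point (between the pads) lies 19 mm behind it (tcp_to_grasp is the distance from the TCP to the grasp point, in mm); z points along the fingers, y is the line along which they close (so a half turn about z gives the same grasp; the last joint's range is limited). The gripper opens to 85 mm and grips with 20 to 120 N. Pads are 22 mm wide; open, the fingers measure 114 mm over their backs; the gripper's body (76 mm by 85 mm) begins 54 mm behind the grasp point. The pads swing forward as they close: fully open they stand 13 mm farther back than shut.
Start: joints at [-0.846, 0.385, 0.008, 0, -1.194, -0.259], TCP at [280.722, -558.385, 231.312] pointing down, gripper open.
Joint ranges: [-3.14, 3.14], [-1.21, 2.06], [-1.07, 1.41], [-3.16, 2.05], [-2.99, -0.16], [-3.1, 3.1]. Speed limits (rad/s): [2.79, 2.79, 3.14, 3.14, 3.14, 3.14].

INTERFACE

Orientations are given as a unit quaternion [x, y, z, w].
In Python, from bench import read_state, get_image, job_done, tcp_to_grasp gives the robot as it stands.
- The arm moves only by the tool jog_arm, never from a script. Its argument "plan" is a list of rows, each a list of 3 entries, a list of its own where there are three numbers: the finger opening in mm, from 0 to 85.4, then the shift along the tool's x, y, z as a fraction of full scale, then the turn, a rotation vector about the tool's x, y, z as a fraction of full scale. A call has 1 to 10 rows; each row is the pose to reach, as a shift and turn from the pose commanded when the call began, along the tool's axes at that moment; what a row does not reach only later rows make up. Full scale, the value 1, is 0.1 m for a shift and 60 degrees for a turn. A row lasts 1/8 s, in which the tool goes at most 62.5 mm and 10.7 degrees, less where a joint would pass 70% of its speed; a pose out of reach is approached as far as the arm can. A call with a number of a shift or a turn outside -1 to 1 is refused whole. A call with a gripper value outside its range is refused whole. The fingers move at their own pace and stop on an object; the grip force is fixed at half the most. Time passes only in rows, so rows that repeat a pose let the fingers close. It gives the time, the measured TCP pose, the force, the opening and the grip force at its end, in the units of the state.
- read_state(): the state, without advancing time (a new reading comes with each control period).
- get_image(name): name is "scene" or "top" or "wrist"; returns a dict with "img" (480x640x3 uint8, red, green, blue), "range_z" (480x640 float32, mm along the optical axis (not along the pixel's ray), 0 where there is no reading), "intrinsics" (3x3 intrinsics, pixels), "extrinsics" (4x4, takes a point from camera to world coordinates); the wrist camera has in their place "tool_from_camera" (4x4, takes a point from camera to tool coordinates, whose origin is the TCP and whose axes are the flange's). Camera axes: x right, y down, z forward; pixel columns grow to the right and rows downward; lengths in mm; the calibration is good to about 2 mm. A picture is of the moment at which its call begins: read the wrist's pose just before it.
- job_done(): hands the job in; it is judged then, once.
The state is a dict: "clock": time; "joints": joint angles; "joint_vel": joint speeds; "joint_efforts": joint torques, N m; "position": TCP position; "ee_rot": TCP orientation; "contact_force": force on the tool from outside, world axes, zero at the start; "wrist_torque": the same for the moment, N m; "gripper_width": finger opening in mm; "grasp_force": force on a finger pad.
Only numpy, scipy, OpenCV 4.12 (cv2) and the standard library are available. Lean on these libraries where they do the work, as an engineer would, in place of code of your own. Each camera call takes 0.05 s, during which the arm holds its last target. There are 200 camera calls.

TASK

The stapler is empty and its spare staples are in the bottom of the nested grey caddy. Take the caddy apart from the top down, standing the lid upright near the middle of the left panel of the desk mat, then the upper dish near the middle of the centre panel, then the lower dish near the middle of the right panel; last, take out the box of staples and lay it flat (the way up that it was) in the shallow steel tray. Leave the other things on the counter where they are.

Things in the scene. Friction and masses are not known exactly. Their poses are not given: they have to be found in the camera images.
- lid_mid (a point): loose round grey lid on top of the nested caddy, 102 mm across, 66 tall, about 0.09 kg; point on its axis, 33 mm above its underside. Hollow foot 90 mm across, nested 8 mm deep in the upper dish's rim; flat top 38 mm above the underside; on it a round knob, 18 mm in diameter (22 mm near its top), from 5 to 33 mm above this point
- upper_dish_mid (a point): loose round grey dish directly under the lid, 102 mm across, 68 tall, about 0.12 kg; point on its axis, 34 mm above its underside. Hollow foot 90 mm across; dish floor 38 mm above the underside, rim 8 mm higher (inner diameter 96). On the floor an upright grip bar, 12 mm thick (own y), 40 long (own x), from 4 to 34 mm above this point. Its foot stands on the lower dish's floor, inside the rim with 3 mm play
- lower_dish_mid (a point): loose round grey dish, the same in shape, size and point as the upper one, own turn about z. It sits under the upper dish, its foot standing loosely in the caddy base, over the box of staples. Pinch the grip bars across own y, fingertips 10 mm or more above the dish floor, to clear the rim. The bar of a lower part stands 30 mm up inside the foot of the one above: lift straight up 40 mm first
- staples_mid (a point): loose small carton of heavy staples, 37 mm (own x) x 62 mm (own y) x 31 mm tall, lying on the floor of the caddy base, hidden under the lower dish until that is off; point at its centre, 15.5 mm above its underside. About 0.16 kg. Pinch across own x
- caddy_base: fixed round grey base of the caddy, 108 mm in diameter, 16 high, its floor at 8 mm, rim 8 mm above the floor (inner diameter 96 mm); origin at the centre of its underside, on the counter
- mat: fixed flat dark desk mat, 8 mm thick, of three square 130 mm panels in a row along its own y, divided by two thin grey lines: the left panel's centre is at own y = +130 mm, the middle one's at 0, the right one's at -130 mm. Origin at the centre of the underside; own +y points to the left as seen from the robot
- tray: fixed shallow dark steel tray, 92 mm (own x) x 102 mm (own y), walls 4 mm thick, their tops 14 mm above the counter, floor 8 mm above the counter; origin at the centre of its underside
- tape_roll: loose roll of beige tape lying flat, 104 mm across, 25 high; origin at the centre of its underside; leave it alone
- eraser: loose eraser 23 x 52 x 13 mm (long along its y) lying in the front row; origin under its centre; leave it alone
- clip: loose black binder clip 32 x 40 x 16 mm in the front row; origin on its underside; leave it alone
- stamp: loose wooden rubber stamp, foot 28 x 58 mm, 73 tall, behind the mat; origin under its centre; leave it alone
- ink_pad: loose closed ink pad 66 x 98 x 16 mm behind the mat; origin under its centre; leave it alone
- clip_box: loose small carton 53 x 75 x 21 mm behind the mat (not the wanted box); origin under its centre; leave it alone
- dispenser: fixed desk tape dispenser, 36 x 167 mm, 78 tall, behind the mat on the right (long along its y); origin under its centre
Not all that is in view belongs to the job. Leave any purple look-alike of the part that bears lower_dish_mid alone.

How it is judged (in metres and radians):
On the way, in this order (a step that is already met when the one before it is completed fails the run):
1. the lid stands upright on the left panel of the mat (x of lid_mid in the frame of mat between -0.03 and 0.03 m and y of lid_mid in the frame of mat between 0.1 and 0.16 m and z of lid_mid in the frame of mat between 0.036 and 0.046 m and angle between lid_mid's own z axis and vertical below 0.08 rad), for 0.2 s.
2. the upper dish stands upright on the middle panel (x of upper_dish_mid in the frame of mat between -0.03 and 0.03 m and y of upper_dish_mid in the frame of mat between -0.03 and 0.03 m and z of upper_dish_mid in the frame of mat between 0.037 and 0.047 m and angle between upper_dish_mid's own z axis and vertical below 0.08 rad), for 0.2 s.
3. the lower dish stands upright on the right panel (x of lower_dish_mid in the frame of mat between -0.03 and 0.03 m and y of lower_dish_mid in the frame of mat between -0.16 and -0.1 m and z of lower_dish_mid in the frame of mat between 0.037 and 0.047 m and angle between lower_dish_mid's own z axis and vertical below 0.08 rad), for 0.2 s.
4. the box of staples lies flat in the tray (x of staples_mid in the frame of tray between -0.03 and 0.03 m and y of staples_mid in the frame of tray between -0.03 and 0.03 m and z of staples_mid in the frame of tray below 0.03 m and angle between staples_mid's own z axis and vertical below 0.1 rad), for 0.2 s.
At the end, for the whole second after the job is handed in: Lid, upper dish and lower dish rest upright (0.08 rad) on the left, middle and right mat panel, centres within 30 mm of the panel centre along each mat axis; the staple box lies flat (0.1 rad) on the tray floor, centre within 30 mm of the tray centre along each axis (all of step 1 and all of step 2 and all of step 3 and all of step 4); the robot touches nothing.
It fails at once if a loose bystander (tape roll, eraser, clip, stamp, ink pad or carton) is moved by more than 25 mm (distance of any of tape_roll, eraser, clip, stamp, ink_pad, clip_box from where it was at the start of the episode above 0.025 m).
It also fails if it takes over 72 s, if anything falls off the work surface, if the arm or the gripper's body presses on something with over 40 N, if the wrist force passes 120 N, or if a joint passes its speed limit or range.

## Working session

There is one attempt and no reset: what is moved stays moved. The work goes in short steps, Python scripts to look and compute and a tool call to move; the robot and the scene stay as the last step left them, time stands still between calls to the robot, and variables do not carry over. Pictures are saved under pics/ and viewed, at most 10 in all, crops included, and the job is handed in when it is done.

Besides the shell and the picture viewer there is one more tool, called after "Request:" as name([rows], argument=value, ...), one row to a line, values as JSON. jog_arm: Moves the arm, as the interface text tells. Its arguments: {"type":"object","properties":{"plan":{"type":"array"}},"required":["plan"]}

```bash
mkdir -p pics
cat > h.py <<'E'
import numpy as np, cv2
from scipy.spatial.transform import Rotation as R
from bench import read_state, get_image, job_done, tcp_to_grasp
def cloud(name):
    s=read_state(); d=get_image(name); K=np.array(d["intrinsics"]); z=d["range_z"].astype(float)
    v,u=np.indices(z.shape)
    P=np.stack([(u-K[0,2])/K[0,0]*z,(v-K[1,2])/K[1,1]*z,z],-1)
    if "extrinsics" in d: T=np.array(d["extrinsics"])
    else:
        W=np.eye(4); W[:3,:3]=R.from_quat(s["ee_rot"]).as_matrix(); W[:3,3]=s["position"]; T=W@np.array(d["tool_from_camera"])
    Pw=P@T[:3,:3].T+T[:3,3]; Pw[z<=0]=np.nan
    return d["img"],Pw
def save(img,f): cv2.imwrite(f,cv2.cvtColor(img,cv2.COLOR_RGB2BGR))
E
python3 - <<'E'
from h import *
s=read_state(); print(s)
for n in("scene","top"):
    im,P=cloud(n); save(im,f"pics/{n}.png"); np.savez(f"{n}.npz",im=im,P=P)
E
```

```text
{'clock': 0.0, 'joints': array([-8.46340830e-01,  3.85593330e-01,  6.60817573e-03, -5.34068173e-04,
       -1.19404833e+00, -2.58576839e-01]), 'joint_vel': array([ 0.00048267, -0.001038  ,  0.00160118, -0.00050415,  0.00256141,
        0.00068371]), 'joint_efforts': array([ 1.95543362e-03, -3.92291558e+01,  1.88406318e+01,  4.18618217e+00,
       -4.56388952e-03, -6.68860125e-06]), 'position': array([ 280.48899618, -557.84478064,  230.18731178]), 'ee_rot': array([-2.30742449e-01,  9.73014188e-01,  1.10330017e-03, -3.09114640e-04]), 'contact_force': array([-0.29538575, -0.29309478, -0.64825466]), 'wrist_torque': array([ 0.03230135, -0.03027764, -0.02653729]), 'grasp_force': 0.0, 'gripper_width': 85.26108574998491}
```

View pics/top.png

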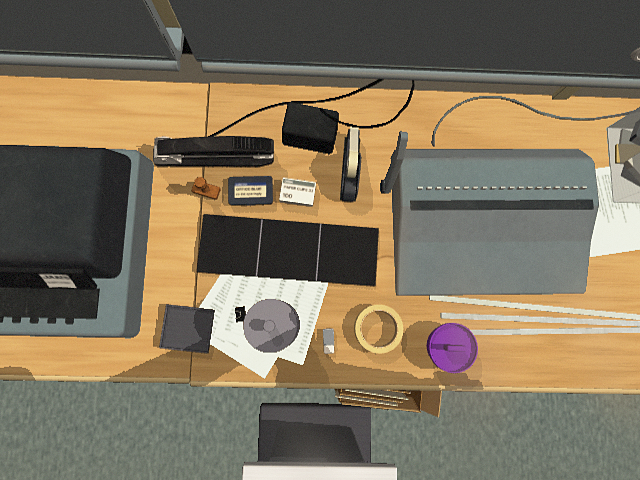

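View pics/scene.png

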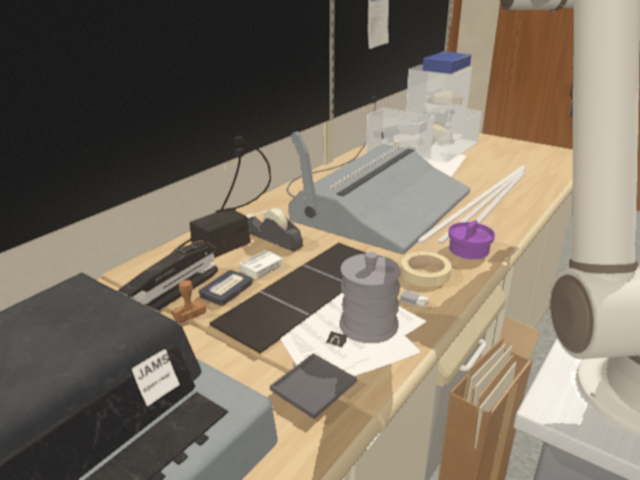

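The top view shows the grey caddy at (271,326), and the purple dish at (452,347) is the look-alike. The mat is at (288,250), the dark tray at (186,328) and the tape roll at (379,328). In the scene view the caddy is at (370,300). I'll measure these and check a close crop of the caddy.

Run:
```python
from h import *
d=np.load("top.npz"); im,P=d["im"],d["P"]; np.set_printoptions(precision=1,suppress=True)
g=im.max(-1).astype(int)
def rect(name,u0,u1,v0,v1,zlo,zhi,dark):
    m=np.zeros(g.shape,bool); m[v0:v1,u0:u1]=True
    m&=(g<dark)&(P[...,2]>zlo)&(P[...,2]<zhi)
    m=cv2.morphologyEx(m.astype(np.uint8),cv2.MORPH_OPEN,np.ones((5,5)))>0
    q=P[m][:,:2].astype(np.float32); r=cv2.minAreaRect(q); print(name,m.sum(),r,np.median(P[m][:,2])); print(cv2.boxPoints(r))
rect("mat",190,390,205,295,2,16,75)
rect("tray",150,222,295,360,2,20,120)
for p in [(202,216),(378,228),(376,286),(197,273),(262,218),(259,277),(320,223),(317,281)]: print(p,P[p[1],p[0]])
for u,v in [(162,305),(214,309),(210,352),(160,348)]: print("tray",P[v,u])
Z=P[300:356,240:305]; z=Z[...,2]
print("zmax",np.nanmax(z)); 
k=Z[z>np.nanmax(z)-10]; print("knob",len(k),k.mean(0),k.min(0),k.max(0))
t=Z[(z>np.nanmax(z)-40)]; c,r=cv2.minEnclosingCircle(t[:,:2].astype(np.float32)); print("lid",c,r,np.median(t[:,2]))
c=cv2.resize(im[285:375,150:340],None,fx=4,fy=4,interpolation=cv2.INTER_CUBIC); save(c,"pics/crop.png")
```

```text
mat 9951 ((597.9131469726562, 81.0969467163086), (389.3851013183594, 129.0292205810547), 86.8780517578125) 7.979140157766437
[[ 522.9 -109.8]
 [ 651.7 -116.8]
 [ 672.9  272. ]
 [ 544.1  279. ]]
tray 2132 ((423.058349609375, 288.7846984863281), (102.57942199707031, 91.94197082519531), 84.78250885009766) 8.578797907201647
[[372.6 241.9]
 [464.2 233.5]
 [473.5 335.7]
 [381.9 344. ]]
(202, 216) [668.5 275.   -0.1]
(378, 228) [ 652.  -117.3    3.3]
(376, 286) [ 522.5 -113.1    4.5]
(197, 273) [542.7 281.2 -14.3]
(262, 218) [667.9 142.1  -0.2]
(259, 277) [535.8 142.4   5. ]
(320, 223) [660.4  12.5  -0.5]
(317, 281) [530.3  16.1   4.2]
tray [470.9 350.4  -8.3]
tray [464.8 235.9   2.7]
tray [374.5 239.2   1.4]
tray [381.6 340.8  13.8]
zmax 154.18038849848688
knob 112 [435.5 105.5 149.9] [425.8  95.6 146.3] [445.8 116.1 154.2]
lid (435.31463623046875, 105.81597137451172) 50.78615951538086 122.21528913351762
```

View pics/crop.png

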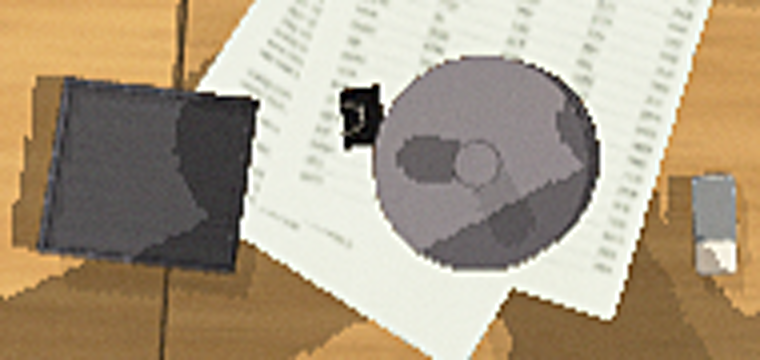

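The crop shows a plain round grey lid with a knob. The candidates were the grey caddy at (271,326) and the purple dish at (452,347), and the grey one with the lid is the one I want. The heights (lid top 122, knob top about 150–154) match the description. Setting out, turning the tool square to the world on the way.

Request:
jog_arm([
  [45, [-0.37, 0.46, 0], [0, 0, 0.15]],
  [45, [-0.74, 0.915, 0], [0, 0, 0.3]],
  [45, [-0.74, 0.915, 0], [0, 0, 0.445]],
  [45, [-0.74, 0.915, 0], [0, 0, 0.445]],
])

```text
clock: 0.6
position: [305.9, -442.8, 231.3]
ee_rot: [-0.001, 1.0, 0.0, -0.0]
contact_force: [0.3, 0.1, 0.3]
gripper_width: 45.3
grasp_force: 0.0
```

Request:
jog_arm([
  [45, [-0.11, 0.5, 0], [0, 0, 0]],
  [45, [-0.22, 1, 0], [0, 0, 0]],
])

```text
clock: 0.85
position: [327.7, -343.1, 230.7]
ee_rot: [0.0, 1.0, 0.0, -0.0]
contact_force: [0.9, 1.1, -0.2]
gripper_width: 44.9
grasp_force: 0.0
```

Request:
jog_arm([
  [45, [-0.11, 0.5, 0], [0, 0, 0]],
  [45, [-0.22, 1, 0], [0, 0, 0]],
])

```text
clock: 1.1
position: [350.0, -242.5, 231.1]
ee_rot: [-0.0, 1.0, 0.0, -0.0]
contact_force: [1.0, 0.0, 0.0]
gripper_width: 45.4
grasp_force: 0.0
```

Request:
jog_arm([
  [45, [-0.11, 0.5, 0], [0, 0, 0]],
  [45, [-0.22, 1, 0], [0, 0, 0]],
])

```text
clock: 1.35
position: [372.2, -142.4, 231.3]
ee_rot: [-0.001, 1.0, -0.0, 0.0]
contact_force: [-0.3, 0.2, 0.1]
gripper_width: 45.0
grasp_force: 0.0
```

Request:
jog_arm([
  [45, [-0.11, 0.5, 0], [0, 0, 0]],
  [45, [-0.22, 1, 0], [0, 0, 0]],
])

```text
clock: 1.6
position: [394.3, -42.1, 231.4]
ee_rot: [-0.001, 1.0, 0.0, 0.0]
contact_force: [0.7, -0.9, -0.1]
gripper_width: 45.1
grasp_force: 0.0
```

Request:
jog_arm([
  [45, [-0.11, 0.5, 0], [0, 0, 0]],
  [45, [-0.22, 1, 0], [0, 0, 0]],
  [45, [-0.22, 1, 0], [0, 0, 0]],
  [45, [-0.22, 1, 0], [0, 0, 0]],
])

```text
clock: 2.1
position: [415.8, 56.3, 230.9]
ee_rot: [-0.0, 1.0, -0.0, -0.001]
contact_force: [-0.4, 0.0, 0.5]
gripper_width: 45.0
grasp_force: 0.0
```

Request:
jog_arm([
  [45, [-0.19, 0.48, 0], [0, 0, 0]],
  [45, [-0.19, 0.48, 0], [0, 0, 0]],
  [45, [-0.19, 0.48, 0], [0, 0, 0]],
])

```text
clock: 2.48
position: [434.5, 103.4, 231.0]
ee_rot: [0.001, 1.0, -0.0, -0.001]
contact_force: [-0.8, 0.3, -0.2]
gripper_width: 44.9
grasp_force: 0.0
```

Run:
```python
from h import *
im,P=cloud("wrist"); save(im,"pics/w1.png"); z=P[...,2]
near=(abs(P[...,0]-435)<60)&(abs(P[...,1]-105)<60)
print(read_state()["position"])
k=P[near&(z>138)&(z<160)]; print("knob",len(k),k.mean(0),k.min(0),k.max(0))
t=P[near&(z>115)&(z<160)]; c=cv2.minEnclosingCircle(t[:,:2].astype(np.float32)); print("lid",c)
```

```text
[434.44823062 103.24438418 231.10987798]
knob 936 [433.49649241 104.36655601 149.65252287] [424.2471355   94.00330799 138.7789203 ] [445.59099116 115.01807891 152.4834952 ]
lid ((435.0329895019531, 104.29723358154297), 50.934959411621094)
```

View pics/w1.png

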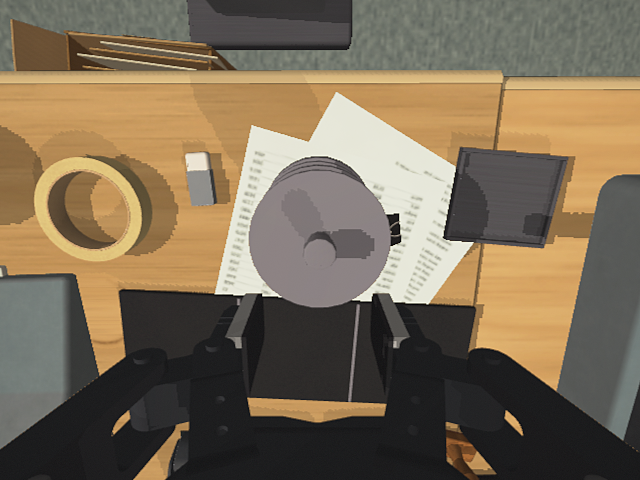

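The wrist view shows the lid at (320,232) with the knob at (319,248) under the gripper, and both measurements agree to about 1 mm. Descending and gripping.

Request:
jog_arm([
  [45, [0, 0.01, 0.4], [0, 0, 0]],
  [45, [0, 0.01, 0.8], [0, 0, 0]],
  [45, [0, 0.01, 1.0], [0, 0, 0]],
  [45, [0, 0.01, 1.0], [0, 0, 0]],
])

```text
clock: 3.02
position: [433.7, 103.9, 130.2]
ee_rot: [0.001, 1.0, -0.001, -0.002]
contact_force: [0.4, 0.6, 1.5]
gripper_width: 45.1
grasp_force: 0.0
```

Request:
jog_arm([
  [45, [0, 0, 0.04], [0, 0, 0]],
  [5, [0, 0, 0.04], [0, 0, 0]],
  [5, [0, 0, 0.04], [0, 0, 0]],
  [5, [0, 0, 0.04], [0, 0, 0]],
  [5, [0, 0, 0.04], [0, 0, 0]],
  [5, [0, 0, 0.04], [0, 0, 0]],
])

```text
clock: 3.78
position: [435.4, 105.6, 128.3]
ee_rot: [-0.0, 1.0, 0.0, 0.001]
contact_force: [-0.1, -2.6, 7.0]
gripper_width: 19.5
grasp_force: 58.7
```

Request:
jog_arm([
  [5, [0, 0, -0.2], [0, 0, 0]],
  [5, [0, 0, -0.5], [0, 0, 0]],
  [5, [0, 0, -0.8], [0, 0, 0]],
  [5, [0, 0, -0.8], [0, 0, 0]],
])

```text
clock: 4.28
position: [435.9, 106.5, 209.1]
ee_rot: [-0.0, 1.0, 0.002, 0.002]
contact_force: [-0.4, -0.5, -1.7]
gripper_width: 19.4
grasp_force: 58.7
```

Request:
jog_arm([
  [5, [-0.25, 0.16, 0], [0, 0, 0]],
  [5, [-0.6, 0.37, 0], [0, 0, 0]],
  [5, [-0.85, 0.53, 0], [0, 0, 0]],
])

```text
clock: 4.65
position: [520.2, 159.2, 205.4]
ee_rot: [0.0, 1.0, -0.0, -0.001]
contact_force: [-0.3, -0.5, 0.2]
gripper_width: 19.7
grasp_force: 58.7
```

Request:
jog_arm([
  [5, [-0.35, 0.22, 0], [0, 0, 0]],
  [5, [-0.65, 0.42, 0], [0, 0, 0]],
  [5, [-0.85, 0.53, 0], [0, 0, 0]],
  [5, [-0.85, 0.53, 0], [0, 0, 0]],
  [5, [-0.85, 0.53, 0], [0, 0, 0]],
])

```text
clock: 5.28
position: [603.8, 211.1, 205.8]
ee_rot: [0.0, 1.0, -0.001, -0.001]
contact_force: [-0.1, 0.5, -1.0]
gripper_width: 19.1
grasp_force: 58.7
```

Request:
jog_arm([
  [5, [0, 0, 0.4], [0, 0, 0]],
  [5, [0, 0, 0.8], [0, 0, 0]],
  [5, [0, 0, 1.0], [0, 0, 0]],
])

```text
clock: 5.65
position: [602.5, 210.3, 104.9]
ee_rot: [0.0, 1.0, -0.001, -0.002]
contact_force: [-0.7, 0.1, -0.3]
gripper_width: 19.7
grasp_force: 58.7
```

Request:
jog_arm([
  [5, [0, 0, 0.25], [0, 0, 0]],
  [5, [0, 0, 0.45], [0, 0, 0]],
  [5, [0, 0, 0.54], [0, 0, 0]],
  [5, [0, 0, 0.54], [0, 0, 0]],
])

```text
clock: 6.15
position: [604.6, 211.3, 53.7]
ee_rot: [0.0, 1.0, 0.0, 0.0]
contact_force: [0.4, -0.6, -1.4]
gripper_width: 19.0
grasp_force: 59.1
```

Request:
jog_arm([
  [5, [0, 0, 0.015], [0, 0, 0]],
  [5, [0, 0, 0.02], [0, 0, 0]],
  [45, [0, 0, 0.02], [0, 0, 0]],
  [45, [0, 0, 0.02], [0, 0, 0]],
  [45, [0, 0, 0.02], [0, 0, 0]],
  [45, [0, 0, 0.02], [0, 0, 0]],
  [45, [0, 0, -0.4], [0, 0, 0]],
  [45, [0, 0, -0.9], [0, 0, 0]],
  [45, [0, 0, -1], [0, 0, 0]],
])

```text
clock: 7.28
position: [606.9, 212.5, 157.8]
ee_rot: [-0.0, 1.0, 0.002, 0.004]
contact_force: [-0.1, 0.5, 0.5]
gripper_width: 45.0
grasp_force: 0.0
```

Request:
jog_arm([
  [45, [0.4, -0.25, -0.3], [0, 0, 0]],
  [45, [0.85, -0.53, -0.55], [0, 0, 0]],
])

```text
clock: 7.52
position: [518.9, 158.1, 207.9]
ee_rot: [0.0, 1.0, -0.0, -0.001]
contact_force: [-0.1, 0.5, 1.2]
gripper_width: 45.0
grasp_force: 0.0
```

Request:
jog_arm([
  [45, [0.4, -0.25, 0], [0, 0, 0]],
  [45, [0.85, -0.53, 0], [0, 0, 0]],
  [45, [0.85, -0.53, 0], [0, 0, 0]],
  [45, [0.85, -0.53, 0], [0, 0, 0]],
])

```text
clock: 8.02
position: [435.2, 105.8, 208.5]
ee_rot: [0.0, 1.0, 0.0, 0.0]
contact_force: [0.2, 0.2, 0.3]
gripper_width: 45.3
grasp_force: 0.0
```

```bash
cat >> h.py <<'E'
def bar(P,cx,cy,zlo,zhi,r=48):
    z=P[...,2]; m=(np.hypot(P[...,0]-cx,P[...,1]-cy)<r)&(z>zlo)&(z<zhi)
    q=P[m]; rc=cv2.minAreaRect(q[:,:2].astype(np.float32)); b=cv2.boxPoints(rc)
    e=b[1]-b[0]; f=b[2]-b[1]; l=e if np.hypot(*e)>np.hypot(*f) else f
    print("n",len(q),"c",rc[0],"size",rc[1],"long-axis deg",np.degrees(np.arctan2(l[1],l[0]))%180,"z",np.median(q[:,2]))
E
python3 - <<'E'
from h import *
im,P=cloud("wrist"); save(im,"pics/w2.png"); 
print(read_state()["position"])
bar(P,435,105,105,125); bar(P,435,105,80,125,60)
tm,T=cloud("top"); bar(T,435,105,105,125)
z=T[...,2]; k=T[(np.hypot(T[...,0]-605,T[...,1]-211)<60)&(z>60)&(z<85)]; print("knob",len(k),k.mean(0))
t=T[(np.hypot(T[...,0]-605,T[...,1]-211)<60)&(z>38)&(z<85)]; print("lid",cv2.minEnclosingCircle(t[:,:2].astype(np.float32)),np.median(t[:,2]))
E
```

```text
[435.62322545 106.0642547  208.3626432 ]
n 1078 c (434.1973876953125, 103.68399047851562) size (39.985809326171875, 12.42197036743164) long-axis deg 41.282867 z 114.02852934847024
n 14649 c (434.1103210449219, 103.81746673583984) size (101.35701751708984, 100.91435241699219) long-axis deg 61.60837 z 84.8282860689173
n 0 c (0.0, 0.0) size (0.0, 0.0) long-axis deg 0.0 z nan
knob 95 [604.21841426 211.38244421  73.5201875 ]
lid ((605.22119140625, 212.38587951660156), 51.05825424194336) 46.27349919744154
  return _methods._mean(a, axis=axis, dtype=dtype,
  ret = ret.dtype.type(ret / rcount)
```

View pics/w2.png

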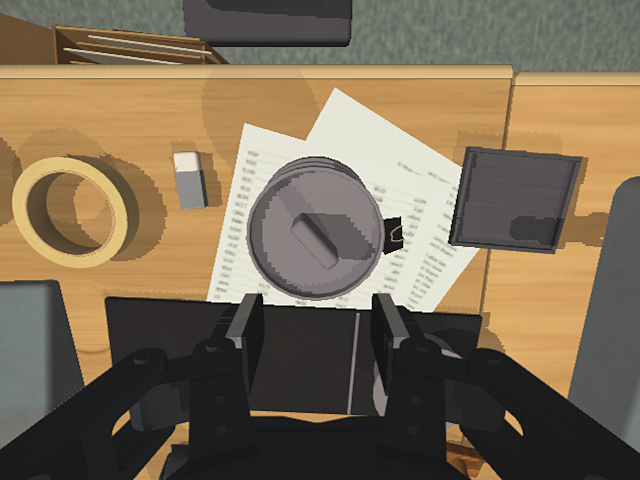

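The wrist view shows the upper dish at (317,230) with its grip bar at (316,240), running diagonally. The long axis is at 41° in the world. The lid stands well on the left panel. Turning the gripper across the bar and going down.

Request:
jog_arm([
  [45, [0.01, -0.015, 0], [0, 0, -0.17]],
  [45, [0.01, -0.015, 0], [0, 0, -0.34]],
  [45, [0.01, -0.015, 0.1], [0, 0, -0.51]],
  [45, [0.01, -0.015, 0.3], [0, 0, -0.69]],
  [45, [0.01, -0.015, 0.6], [0, 0, -0.69]],
  [45, [0.01, -0.015, 0.9], [0, 0, -0.69]],
  [45, [0.01, -0.015, 0.9], [0, 0, -0.69]],
])

```text
clock: 9.0
position: [433.1, 103.7, 116.1]
ee_rot: [-0.353, 0.936, -0.001, -0.003]
contact_force: [-0.7, 0.1, 0.6]
gripper_width: 45.0
grasp_force: 0.0
```

Request:
jog_arm([
  [45, [0, 0, 0.1], [0, 0, 0]],
  [45, [0, 0, 0.22], [0, 0, 0]],
  [45, [0, 0, 0.22], [0, 0, 0]],
  [3, [0, 0, 0.22], [0, 0, 0]],
  [3, [0, 0, 0.22], [0, 0, 0]],
  [3, [0, 0, 0.22], [0, 0, 0]],
  [3, [0, 0, 0.22], [0, 0, 0]],
  [3, [0, 0, 0.22], [0, 0, 0]],
  [3, [0, 0, 0.22], [0, 0, 0]],
])

```text
clock: 10.12
position: [434.3, 104.2, 96.8]
ee_rot: [-0.354, 0.935, -0.0, 0.001]
contact_force: [-0.3, -1.6, 5.7]
gripper_width: 10.4
grasp_force: 62.7
```

Request:
jog_arm([
  [3, [0, 0, -0.2], [0, 0, 0]],
  [3, [0, 0, -0.5], [0, 0, 0]],
  [3, [0, 0, -0.8], [0, 0, 0]],
  [3, [0, 0, -0.8], [0, 0, 0]],
])

```text
clock: 10.62
position: [434.7, 104.7, 177.7]
ee_rot: [-0.353, 0.935, 0.001, 0.002]
contact_force: [0.4, -0.4, -2.1]
gripper_width: 10.0
grasp_force: 61.8
```

Request:
jog_arm([
  [3, [-0.18, -0.21, 0], [0, 0, 0]],
  [3, [-0.37, -0.43, 0], [0, 0, 0]],
  [3, [-0.54, -0.625, 0], [0, 0, 0]],
])

```text
clock: 11.0
position: [515.5, 92.5, 174.3]
ee_rot: [-0.353, 0.936, 0.0, -0.002]
contact_force: [0.1, -0.1, -0.1]
gripper_width: 10.3
grasp_force: 61.8
```

Request:
jog_arm([
  [3, [-0.22, -0.25, 0], [0, 0, 0]],
  [3, [-0.43, -0.5, 0], [0, 0, 0]],
  [3, [-0.54, -0.625, 0], [0, 0, 0]],
  [3, [-0.54, -0.625, 0.2], [0, 0, 0]],
  [3, [-0.54, -0.625, 0.5], [0, 0, 0]],
  [3, [-0.54, -0.625, 0.8], [0, 0, 0]],
  [3, [-0.54, -0.625, 1.0], [0, 0, 0]],
  [3, [-0.54, -0.625, 1.0], [0, 0, 0]],
  [3, [-0.54, -0.625, 1.0], [0, 0, 0]],
])

```text
clock: 12.12
position: [597.6, 81.7, 76.2]
ee_rot: [-0.353, 0.935, -0.0, -0.0]
contact_force: [0.1, 0.0, -0.3]
gripper_width: 10.5
grasp_force: 61.9
```

Request:
jog_arm([
  [3, [0, 0, 0.1], [0, 0, 0]],
  [3, [0, 0, 0.17], [0, 0, 0]],
  [3, [0, 0, 0.18], [0, 0, 0]],
  [45, [0, 0, 0.18], [0, 0, 0]],
  [45, [0, 0, 0.18], [0, 0, 0]],
  [45, [0, 0, 0.18], [0, 0, 0]],
  [45, [0, 0, 0.18], [0, 0, 0]],
  [45, [0, 0, -0.3], [0, 0, 0]],
  [45, [0, 0, -0.9], [0, 0, 0]],
  [45, [0, 0, -1], [0, 0, 0]],
])

```text
clock: 13.38
position: [600.2, 82.4, 181.7]
ee_rot: [-0.354, 0.935, -0.0, 0.005]
contact_force: [-0.0, 0.1, -0.1]
gripper_width: 45.3
grasp_force: 0.0
```

Request:
jog_arm([
  [45, [0.27, 0.31, 0], [0, 0, 0]],
  [45, [0.54, 0.625, 0], [0, 0, 0]],
])

```text
clock: 13.62
position: [514.4, 92.8, 175.5]
ee_rot: [-0.353, 0.936, 0.0, -0.001]
contact_force: [-0.6, -0.2, 0.4]
gripper_width: 44.9
grasp_force: 0.0
```

Request:
jog_arm([
  [45, [0.27, 0.31, 0], [0, 0, 0]],
  [45, [0.54, 0.625, 0], [0, 0, 0]],
  [45, [0.54, 0.625, 0], [0, 0, 0]],
  [45, [0.54, 0.625, 0], [0, 0, 0]],
])

```text
clock: 14.12
position: [434.2, 104.3, 176.4]
ee_rot: [-0.354, 0.935, -0.0, 0.0]
contact_force: [0.3, -0.5, 0.5]
gripper_width: 44.7
grasp_force: 0.0
```

Run:
```python
from h import *
im,P=cloud("wrist"); save(im,"pics/w3.png"); 
s=read_state(); print(s["position"],s["joints"])
bar(P,435,105,65,90); bar(P,435,105,40,90,60)
tm,T=cloud("top"); save(tm,"pics/t3.png"); bar(T,598,81,65,90); bar(T,598,81,40,90,62)
```

```text
[434.54422076 104.25591094 176.26994306] [ 6.01278574e-01  1.33077906e-01 -4.91244022e-01  2.05815518e-04
 -9.46127251e-01 -1.44998486e+00]
n 1030 c (433.8921813964844, 102.83766174316406) size (40.064857482910156, 12.278884887695312) long-axis deg 11.0659485 z 76.0701044392066
n 14083 c (433.89276123046875, 102.58644104003906) size (100.96480560302734, 101.0738525390625) long-axis deg 132.45596 z 46.83427032081329
n 117 c (597.1102905273438, 82.6591796875) size (38.44749450683594, 12.192617416381836) long-axis deg 40.80873 z 75.54776690019025
n 1842 c (597.583251953125, 83.56221008300781) size (100.14215850830078, 100.10650634765625) long-axis deg 1.5186931 z 46.54144502876585
```

View pics/w3.png

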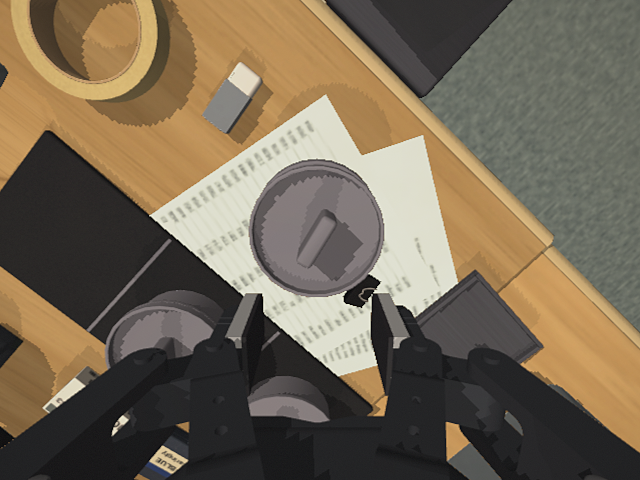

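The wrist view shows the lower dish at (317,228) with its bar at (318,240). The upper dish stands upright on the middle panel. The bar's long axis is at 11°.

Request:
jog_arm([
  [45, [0.01, -0.01, 0], [0, 0, 0.17]],
  [45, [0.01, -0.01, 0.1], [0, 0, 0.34]],
  [45, [0.01, -0.01, 0.4], [0, 0, 0.505]],
  [45, [0.01, -0.01, 0.7], [0, 0, 0.505]],
  [45, [0.01, -0.01, 0.95], [0, 0, 0.505]],
  [45, [0.01, -0.01, 0.95], [0, 0, 0.505]],
])

```text
clock: 14.98
position: [433.3, 101.8, 79.5]
ee_rot: [-0.096, 0.995, -0.001, -0.002]
contact_force: [0.2, 1.2, -0.2]
gripper_width: 45.3
grasp_force: 0.0
```

Request:
jog_arm([
  [45, [0, 0, 0.1], [0, 0, 0]],
  [45, [0, 0, 0.22], [0, 0, 0]],
  [45, [0, 0, 0.22], [0, 0, 0]],
  [3, [0, 0, 0.22], [0, 0, 0]],
  [3, [0, 0, 0.22], [0, 0, 0]],
  [3, [0, 0, 0.22], [0, 0, 0]],
  [3, [0, 0, 0.22], [0, 0, 0]],
  [3, [0, 0, 0.22], [0, 0, 0]],
  [3, [0, 0, 0.22], [0, 0, 0]],
])

```text
clock: 16.1
position: [434.1, 103.0, 59.8]
ee_rot: [-0.097, 0.995, 0.0, 0.0]
contact_force: [-0.9, 1.5, 4.7]
gripper_width: 10.4
grasp_force: 62.0
```

Request:
jog_arm([
  [3, [0, 0, -0.2], [0, 0, 0]],
  [3, [0, 0, -0.5], [0, 0, 0]],
  [3, [0, 0, -0.8], [0, 0, 0]],
  [3, [0, 0, -1.0], [0, 0, 0]],
  [3, [0, 0, -1.0], [0, 0, 0]],
])

```text
clock: 16.73
position: [434.0, 102.9, 159.9]
ee_rot: [-0.096, 0.995, 0.001, 0.001]
contact_force: [-1.2, -0.5, -1.4]
gripper_width: 10.4
grasp_force: 61.1
```

Request:
jog_arm([
  [3, [-0.18, -0.25, 0], [0, 0, 0]],
  [3, [-0.4, -0.57, 0], [0, 0, 0]],
  [3, [-0.62, -0.895, 0], [0, 0, 0]],
])

```text
clock: 17.1
position: [511.5, 25.8, 157.3]
ee_rot: [-0.097, 0.995, -0.0, -0.002]
contact_force: [1.0, 1.2, -0.8]
gripper_width: 10.5
grasp_force: 61.0
```

Request:
jog_arm([
  [3, [-0.22, -0.32, 0], [0, 0, 0]],
  [3, [-0.43, -0.62, 0], [0, 0, 0]],
  [3, [-0.62, -0.895, 0], [0, 0, 0]],
  [3, [-0.62, -0.895, 0.0], [0, 0, 0]],
  [3, [-0.62, -0.895, 0.3], [0, 0, 0]],
  [3, [-0.62, -0.895, 0.6], [0, 0, 0]],
  [3, [-0.62, -0.895, 0.85], [0, 0, 0]],
  [3, [-0.62, -0.895, 0.85], [0, 0, 0]],
  [3, [-0.62, -0.895, 0.85], [0, 0, 0]],
])

```text
clock: 18.23
position: [590.0, -48.9, 74.7]
ee_rot: [-0.097, 0.995, -0.0, 0.0]
contact_force: [0.5, 0.6, -1.3]
gripper_width: 10.4
grasp_force: 61.0
```

Request:
jog_arm([
  [3, [0, 0, 0.1], [0, 0, 0]],
  [3, [0, 0, 0.14], [0, 0, 0]],
  [3, [0, 0, 0.15], [0, 0, 0]],
  [45, [0, 0, 0.15], [0, 0, 0]],
  [45, [0, 0, 0.15], [0, 0, 0]],
  [45, [0, 0, 0.15], [0, 0, 0]],
  [45, [0, 0, 0.15], [0, 0, 0]],
  [45, [0, 0, -0.3], [0, 0, 0]],
  [45, [0, 0, -0.9], [0, 0, 0]],
  [45, [0, 0, -1], [0, 0, 0]],
])

```text
clock: 19.48
position: [592.6, -49.0, 179.5]
ee_rot: [-0.097, 0.995, -0.0, 0.005]
contact_force: [-0.1, 0.3, -0.1]
gripper_width: 44.9
grasp_force: 0.0
```

Request:
jog_arm([
  [60, [0.31, 0.45, 0], [0, 0, 0]],
  [60, [0.62, 0.895, 0], [0, 0, 0]],
])

```text
clock: 19.73
position: [510.6, 27.2, 173.6]
ee_rot: [-0.096, 0.995, 0.0, -0.0]
contact_force: [1.1, 0.7, -0.1]
gripper_width: 60.1
grasp_force: 0.0
```

Request:
jog_arm([
  [60, [0.31, 0.45, 0], [0, 0, 0]],
  [60, [0.62, 0.895, 0], [0, 0, 0]],
  [60, [0.62, 0.895, 0], [0, 0, 0]],
  [60, [0.62, 0.895, 0], [0, 0, 0]],
])

```text
clock: 20.23
position: [433.9, 102.8, 174.3]
ee_rot: [-0.097, 0.995, -0.0, 0.0]
contact_force: [0.4, 0.2, 0.5]
gripper_width: 59.8
grasp_force: 0.0
```

Run:
```python
from h import *
im,P=cloud("wrist"); save(im,"pics/w4.png"); 
s=read_state(); print(s["position"],s["joints"])
bar(P,435,104,32,48)
tm,T=cloud("top"); bar(T,591,-49,65,90); bar(T,591,-49,40,90,62)
```

```text
[434.23760332 102.39985455 174.15031821] [ 5.97964977e-01  1.34543180e-01 -4.95626939e-01  1.13982096e-04
 -9.40732440e-01 -1.97592039e+00]
n 3586 c (432.3306884765625, 101.15396881103516) size (62.569190979003906, 36.66895294189453) long-axis deg 8.142223 z 39.365596696474
n 119 c (589.349609375, -47.77594757080078) size (39.669734954833984, 12.24923038482666) long-axis deg 10.1639 z 75.6930559951229
n 1827 c (589.3948364257812, -47.77103042602539) size (101.31177520751953, 99.49751281738281) long-axis deg 0.9068457 z 46.49795604198448
```

View pics/w4.png

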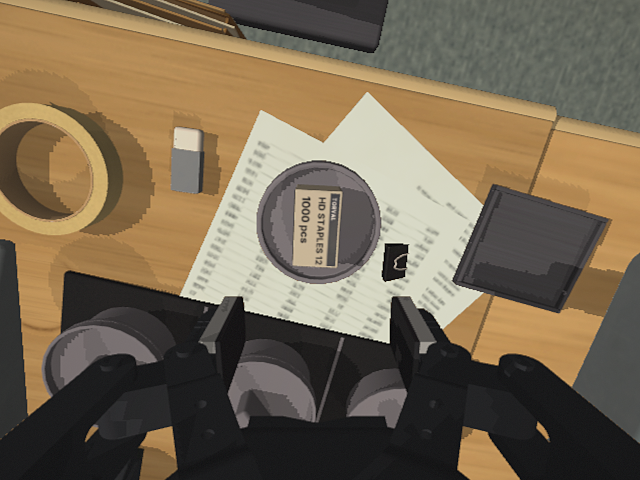

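The wrist view shows the staple box at (318,228), inside the base. Its long axis is at 8° and its top is at 39 mm, as expected. The lower dish stands on the right panel.

Request:
jog_arm([
  [52, [0.018, -0.007, 0.3], [0, 0, 0.05]],
  [52, [0.018, -0.007, 0.7], [0, 0, 0.05]],
  [52, [0.018, -0.007, 1.0], [0, 0, 0.05]],
  [52, [0.018, -0.007, 1.0], [0, 0, 0.05]],
  [52, [0.018, -0.007, 1.0], [0, 0, 0.05]],
])

```text
clock: 20.95
position: [433.4, 101.6, 75.1]
ee_rot: [-0.07, 0.998, 0.0, 0.001]
contact_force: [0.1, -0.0, 0.4]
gripper_width: 51.8
grasp_force: 0.0
```

Request:
jog_arm([
  [52, [0, 0, 0.2], [0, 0, 0]],
  [52, [0, 0, 0.45], [0, 0, 0]],
  [52, [0, 0, 0.59], [0, 0, 0]],
  [52, [0, 0, 0.59], [0, 0, 0]],
  [28, [0, 0, 0.59], [0, 0, 0]],
  [28, [0, 0, 0.59], [0, 0, 0]],
  [28, [0, 0, 0.59], [0, 0, 0]],
  [28, [0, 0, 0.59], [0, 0, 0]],
  [28, [0, 0, 0.59], [0, 0, 0]],
])

```text
clock: 22.08
position: [433.3, 102.3, 16.8]
ee_rot: [-0.071, 0.997, 0.001, 0.002]
contact_force: [0.2, 0.4, 7.0]
gripper_width: 35.3
grasp_force: 61.0
```

Request:
jog_arm([
  [28, [0, 0, -0.15], [0, 0, 0]],
  [28, [0, 0, -0.4], [0, 0, 0]],
  [28, [0, 0, -0.7], [0, 0, 0]],
  [28, [0, 0, -0.7], [0, 0, 0]],
])

```text
clock: 22.58
position: [433.5, 102.5, 87.5]
ee_rot: [-0.071, 0.998, 0.002, 0.003]
contact_force: [0.4, -0.3, -2.6]
gripper_width: 35.1
grasp_force: 60.2
```

Request:
jog_arm([
  [28, [-0.03, 0.3, 0], [0, 0, 0]],
  [28, [-0.05, 0.6, 0], [0, 0, 0]],
  [28, [-0.08, 0.93, 0], [0, 0, 0]],
])

```text
clock: 22.95
position: [426.0, 195.0, 84.3]
ee_rot: [-0.07, 0.998, -0.0, -0.001]
contact_force: [0.4, -0.7, -0.2]
gripper_width: 35.0
grasp_force: 60.2
```

Request:
jog_arm([
  [28, [-0.03, 0.33, 0], [0, 0, 0]],
  [28, [-0.05, 0.66, 0], [0, 0, 0]],
  [28, [-0.08, 0.93, 0], [0, 0, 0]],
  [28, [-0.08, 0.93, 0], [0, 0, 0]],
  [28, [-0.08, 0.93, 0.25], [0, 0, 0]],
  [28, [-0.08, 0.93, 0.5], [0, 0, 0]],
  [28, [-0.08, 0.93, 0.6], [0, 0, 0]],
  [28, [-0.08, 0.93, 0.6], [0, 0, 0]],
])

```text
clock: 23.95
position: [421.6, 287.3, 24.8]
ee_rot: [-0.07, 0.998, -0.001, -0.001]
contact_force: [0.3, 0.8, -1.6]
gripper_width: 35.0
grasp_force: 60.3
```

Request:
jog_arm([
  [28, [0, 0, 0.05], [0, 0, 0]],
  [28, [0, 0, 0.08], [0, 0, 0]],
  [28, [0, 0, 0.085], [0, 0, 0]],
  [52, [0, 0, 0.085], [0, 0, 0]],
  [52, [0, 0, 0.085], [0, 0, 0]],
  [52, [0, 0, 0.085], [0, 0, 0]],
  [52, [0, 0, -0.2], [0, 0, 0]],
  [52, [0, 0, -0.7], [0, 0, 0]],
  [52, [0, 0, -1], [0, 0, 0]],
  [52, [0, 0, -1], [0, 0, 0]],
])

```text
clock: 25.2
position: [423.0, 289.4, 128.1]
ee_rot: [-0.071, 0.997, 0.002, 0.002]
contact_force: [-0.5, 0.3, -0.2]
gripper_width: 51.9
grasp_force: 0.0
```

Request:
jog_arm([
  [52, [0, 0, -0.5], [0, 0, 0]],
  [52, [0, 0, -0.5], [0, 0, 0]],
  [52, [0, 0, -0.5], [0, 0, 0]],
  [52, [0, 0, -0.5], [0, 0, 0]],
  [52, [0, 0, -0.5], [0, 0, 0]],
])

```text
clock: 25.82
position: [421.4, 287.6, 174.2]
ee_rot: [-0.07, 0.998, -0.001, -0.001]
contact_force: [1.2, -0.5, -0.0]
gripper_width: 52.2
grasp_force: 0.0
```

Run:
```python
from h import *
print(read_state()["position"])
im,P=cloud("wrist"); bar(P,423,289,30,50,60)
tm,T=cloud("top"); save(tm,"pics/t5.png")
M=np.array([597.9,81.1])
for n,(x,y) in dict(lid=(605,211),up=(597.5,83),low=(590,-48)).items(): print(n); bar(T,x,y,62,90); bar(T,x,y,40,90,62)
```

```text
[421.44682181 287.60218259 174.18983942]
n 3617 c (420.86749267578125, 286.92437744140625) size (62.5594367980957, 36.496097564697266) long-axis deg 8.139297 z 39.37897793041526
lid
n 95 c (604.6051025390625, 212.08612060546875) size (19.951881408691406, 20.667470932006836) long-axis deg 91.00987 z 73.4816927437098
n 1817 c (605.0866088867188, 212.14019775390625) size (100.82154083251953, 100.43358612060547) long-axis deg 65.09756 z 46.2662031954967
up
n 116 c (597.1982421875, 82.67951965332031) size (38.953216552734375, 11.944670677185059) long-axis deg 40.87206 z 75.40225533287918
n 1837 c (597.7714233398438, 83.7174072265625) size (100.33419799804688, 100.42036437988281) long-axis deg 91.671455 z 46.654961192636506
low
n 123 c (589.4317016601562, -47.840450286865234) size (39.82925796508789, 12.599116325378418) long-axis deg 11.900155 z 75.01850168694887
n 1825 c (589.408935546875, -47.47998046875) size (99.64906311035156, 101.42748260498047) long-axis deg 136.16092 z 46.56834603699838
```

View pics/t5.png

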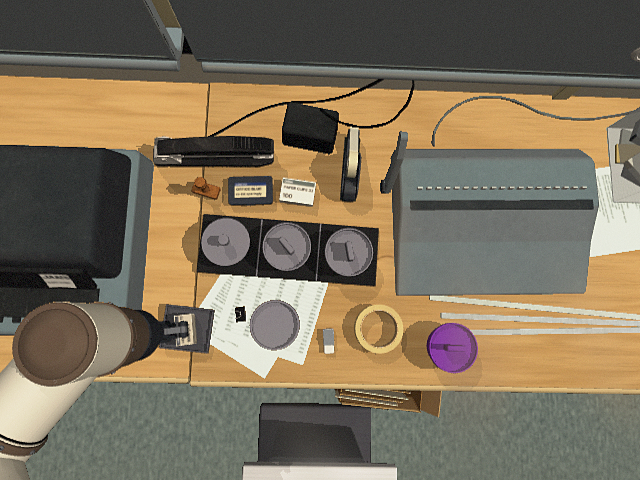

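The view shows the lid (225,241), upper dish (287,246) and lower dish (348,250) each centred on its panel, and the staples in the tray (186,328). Bystanders have not moved, and the gripper is clear.

```bash
python3 -c "
from h import *
print(job_done())"
```

```text
the job is handed in; nothing more can be done
None
```

The job is handed in at about 26 s of the 72 s allowed: the lid, upper dish and lower dish stand upright on the left, middle and right mat panels, and the staple box lies flat in the tray, each within about 3 mm of centre by the final camera check; no verdict was returned.

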